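Look into the red waste can by its pedal and close it softly

ROBOT

A 6-joint arm with a two-finger parallel gripper is mounted at the origin on the work surface. World frame = base frame: x ahead of the robot, y to its left, z up, the work surface at z = 0. Lengths are in m, angles in rad, forces in N, time in s.
With the tool pointing down it reaches from about 0.25 to 0.775 m from the base axis. Payload 4 kg.
Tool frame: the origin (TCP) lies midway between the tips of the shut fingers; the grasp point (between the pads) lies grip_point_offset behind it (grip_point_offset is the distance from the TCP to the grasp point, in m); z points along the fingers, y is the line along which they close (so a half turn about z gives the same grasp; the last joint's range is limited). The gripper opens to 94 mm and grips with 3 to 60 N. Pads are 16 mm wide; open, the fingers measure 119 mm over their backs; the gripper's body (75 mm by 177 mm) begins 78 mm behind the grasp point.
Start: joints at [1.035, 0.087, 1.371, -0, 1.684, -0.103], TCP at [0.231, 0.499, 0.206] pointing down, gripper open.
Joint ranges: [-3.1, 3.1], [-0.76, 2.03], [0.27, 2.55], [-1.08, 4.22], [0.17, 2.65], [-2.57, 2.57]. Speed limits (rad/s): [2.79, 2.79, 3.14, 3.14, 3.14, 3.14].

INTERFACE

Orientations are given as [roll, pitch, yaw] about the fixed x, y, z axes, in that order (R = Rz(yaw) Ry(pitch) Rx(roll)).
In Python, from bench import * gives the robot as it stands. The module is installed in compiled form; this text tells all that it offers.
- The arm moves only by the tool apply_moves, never from a script. Its argument "commands" is a list of rows, each a list of 7 numbers: the turn, a rotation vector about the world's x, y, z in rad, then the shift along the world's x, y, z in m, then the opening in per cent of the stroke, from 0 (shut) to 100 (fully open). In form: [[ax, ay, az, x, y, z, jaw], ...]. A call has exactly 5 rows; each row is the pose to reach, as a shift and turn from the pose commanded when the call began; what a row does not reach only later rows make up. A row lasts 1/10 s, in which the tool goes at most 50 mm and 8.59 degrees, less where a joint would pass 70% of its speed; a pose out of reach is approached as far as the arm can. A call with a gripper value outside its range is refused whole. The fingers move at their own pace and stop on an object; the grip force is fixed at half the most. Time passes only in rows, so rows that repeat a pose let the fingers close, or fill a call up. It gives the time, the measured TCP pose, the force, the opening and the grip force at its end, in the units of the state.
- get_obs(): the state, without advancing time (a new reading comes with each control period).
- snapshot(name): name is "side" or "top"; returns a dict with "pixels" (480x640x3 uint8, red, green, blue), "vertical_fov" (degrees; the focal length in pixels is half the picture's height over the tangent of half this angle, whatever the lens; pixels are square), "cx", "cy" (the principal point, pixels), "rvec" (rotation vector, rad) and "tvec" (3), from world to camera coordinates, as OpenCV has them. Camera axes: x right, y down, z forward; pixel columns grow to the right and rows downward; lengths in m; the calibration is good to about 2 mm. A picture is of the moment at which its call begins. There is no depth.
- close_job(): hands the job in; it is judged then, once.
Trained networks look in the newest picture that a camera, given by its name, has taken for a name from the list of things; names that differ only in an ending like _2 or _b are one class to them, and where a whole thing is asked for, a point or a joint stands for the part that bears it (a point fixed in the world has none). Each returns a list of dicts, best first, with "score" (0 to 1); they miss things now and then, are a little off and sometimes report something else, mostly with a low value. They report only what shows in the picture. A call takes as long as a camera call.
- masks_of(camera, query): "mask" (480x640 bool, what is visible of it) and "extent" ([left, top, right, bottom] in pixels, round what is visible of it).
- place_of(camera, query): "pixel" ([column, row] in pixels: a listed point, or the origin of a listed thing).
The state is a dict: "time": time; "joint_positions": joint angles; "qvel": joint speeds; "joint_torque": joint torques, N m; "tool_pos": TCP position; "ee_rot": TCP orientation; "wrist_force": force on the tool from outside, world axes, zero at the start; "wrist_torque": the same for the moment, N m; "width": finger opening in m; "finger_force": force on a finger pad.
Only numpy, scipy, OpenCV 4.12 (cv2) and the standard library are available. Lean on these libraries where they do the work, as an engineer would, in place of code of your own. Each camera call takes 0.05 s, during which the arm holds its last target. There are 200 camera calls.

TASK

Open the red waste can so that we can see from above how full it is: press its pedal all the way down with a fingertip, hold the lid fully open for three seconds, then let the pedal up slowly so that the lid comes down softly instead of slamming, and take the hand away from it. Only press: do not lift, tip or shove the can, and leave the yellow can and everything else on the bench alone.

Things in the scene. Friction and masses are not known exactly. Their poses are not given: they have to be found in the camera images.
- red_can: Red round steel waste can, loose on the bench, 200 mm across, 230 mm tall with its lid closed, about 2.5 kg. Origin: centre of its underside. Its +x axis points to the lid's hinge at the back, its -x axis to the pedal, which sticks out in front towards the robot, up to 0.5 rad to either side. The can's wall is 100 mm from the origin, the lid's rim 106 mm.
- red_pedal (a joint): Angle of the red can's pedal lever (rad): 0 up, 0.22 fully down. A flat steel bar 22 mm wide under the can, with the pad on its front end; it tips about a level pin across the can's middle, 30 mm above the bench. Pressing the pad takes 6 to 10 N at the top, 3 to 6 N at the bottom; the lid's weight pushes it back up, so it follows a slowly rising finger.
- red_pad: Black pedal pad of the red can, 44 mm along the can's x, 54 mm across, 12 mm thick. Origin: centre of its upper face, 174 mm in front of the can's centre; the inner edge is 52 mm clear of the can's wall. The origin is about 55 mm above the bench with the pedal up and about 16 mm when fully down on the bench, a travel of about 38 mm.
- red_lip: Small steel plate on the front edge of the red lid, 107 mm in front of the can's centre. Origin: its middle, 212 mm above the bench with the lid closed, about 420 mm fully open. The lid is hinged at the back and linked to the pedal by a rod: it turns 4.7 times as far (about 1.03 rad in all), and falls shut by its own weight if the pedal is let go.
- yellow_can: A yellow can of the same make, sizes, axes and origin as the red one; to be left closed. The red and the yellow can may stand either way round, left and right.
- yellow_pedal (a joint): Angle of the yellow can's pedal lever (rad), 0 up, 0.22 fully down, linked to its lid in the same way; stays up.
- bulb: A dead headlamp bulb standing upright on its metal base, 26 mm across and 57 mm tall, loose, between the two cans. Origin: centre of its underside.
- dust_cap: A black rubber dust cap, 68 mm across and 34 mm tall, loose, between the two cans. Origin: centre of its underside.
- screwdriver: A screwdriver with a red handle, 200 mm long and about 30 mm thick, lying across in front of the robot, short of the pedals. Origin: under the middle of it.
- wrench: A steel wrench, 180 mm long, lying at the right (-y) of the cans. Origin: under the middle of it.
- spray_can: A blue spray can, 66 mm across and 200 mm tall, standing at the right (-y). Origin: centre of its underside. Further right stand a battery charger and a small drawer unit, up to 210 mm tall.
- connector: A grey and cream plug connector, about 60 x 28 x 28 mm, lying at the front left (+y). Origin: under the middle of it. Further left, from about y = 0.42 m on, a black car headlamp, about 560 x 280 mm and 165 mm tall, lies lens down on a black mat.

How it is judged:
On the way, in this order (a step that is already met when the one before it is completed fails the run):
1. the red lid is held fully open (its front edge higher than 390 mm) for 2 s, with a finger pressing the pedal pad (height (world z) of red_lip above 0.39 m and contact force between the fingers and red_pad above 2 N), for 2 s.
2. the red lid is closed again (height (world z) of red_lip below 0.222 m), for 0.2 s.
At the end, for the whole second after the job is handed in: The red lid is closed (its front edge lower than 222 mm, the pedal up within 0.01 rad) and the yellow can is closed too; the red can stands upright and still within 30 mm of where it stood, the yellow can within 20 mm (height (world z) of red_lip below 0.222 m and value of joint each of red_pedal, yellow_pedal below 0.01 rad and linear speed of red_can below 0.01 m/s and distance of red_can from where it was at the start of the episode below 0.03 m and angle between red_can's own z axis and vertical below 0.03 rad and distance of yellow_can from where it was at the start of the episode below 0.02 m); the robot touches nothing.
It fails at once if the red lid slams: it falls faster than about 2.8 rad/s (0.7 m/s at its front edge), which is its pedal coming up faster than 0.6 rad/s (velocity of joint red_pedal below -0.6 rad/s).
It fails at once if the red can is shoved more than 30 mm, lifted more than 10 mm or tipped more than 0.1 rad (distance of red_can from where it was at the start of the episode above 0.03 m or height (world z) of red_can above 0.01 m or angle between red_can's own z axis and vertical above 0.1 rad).
It fails at once if the yellow can is opened (pedal pressed more than 0.03 rad) or moved more than 20 mm (value of joint yellow_pedal above 0.03 rad or distance of yellow_can from where it was at the start of the episode above 0.02 m).
It fails at once if a bystander is moved more than 25 mm or knocked over (distance of any of bulb, dust_cap, screwdriver, wrench, spray_can, connector from where it was at the start of the episode above 0.025 m or angle between any of bulb, spray_can's own z axis and vertical above 0.5 rad).
It also fails if it takes over 53 s, if anything falls off the work surface, if the arm or the gripper's body presses on something with over 40 N, if the wrist force passes 120 N, or if a joint passes its speed limit or range.

## Working session

There is one attempt and no reset: what is moved stays moved. The work goes in short steps, Python scripts to look and compute and a tool call to move; the robot and the scene stay as the last step left them, time stands still between calls to the robot, and variables do not carry over. Pictures are saved under pics/ and viewed, at most 10 in all, crops included, and the job is handed in when it is done.

Besides the shell and the picture viewer there is one more tool, called after ">>>" as name(argument=value, ...), one argument or row to a line, values as JSON. apply_moves: Moves the arm, as the interface text tells. Its arguments: {"type":"object","properties":{"commands":{"type":"array"}},"required":["commands"]}

```bash
mkdir -p pics
cat > h.py <<'E'
from bench import *
import numpy as np, cv2
def snap(n,f):
    s=snapshot(n); cv2.imwrite(f'pics/{f}.png',s['pixels'][:,:,::-1].copy()); return s
def ray(s,p):
    f=240/np.tan(np.radians(s['vertical_fov'])/2); R=cv2.Rodrigues(np.array(s['rvec'],float))[0]
    return -R.T@np.array(s['tvec']), R.T@np.array([(p[0]-s['cx'])/f,(p[1]-s['cy'])/f,1])
def at(s,p,z):
    o,d=ray(s,p); return o+d*(z-o[2])/d[2]
E
python3 - <<'E'
from h import *
np.set_printoptions(precision=4,suppress=True)
o=get_obs();print(o)
Z=dict(red_can=0,red_pad=.055,red_lip=.212,yellow_can=0,bulb=0,dust_cap=0,screwdriver=0,wrench=0,spray_can=0,connector=0)
for c in('top','side'):
    s=snap(c,c+'0')
    for q,z in Z.items():
        for r in place_of(c,q)[:2]: print(c,q,round(r['score'],2),np.round(r['pixel'],1),at(s,r['pixel'],z))
E
```

```text
{'time': 0.0, 'joint_positions': array([ 1.0349,  0.088 ,  1.3722, -0.    ,  1.6836, -0.1031]), 'qvel': array([-0.0004,  0.0013, -0.0017, -0.0007, -0.0014,  0.0018]), 'joint_torque': array([ -0.0013, -34.0179, -30.2427,   0.0716,   0.033 ,  -0.0001]), 'tool_pos': array([0.2304, 0.4988, 0.2043]), 'ee_rot': array([-3.1394, -0.0002,  2.7088]), 'wrist_force': array([ 0.5541, -0.277 ,  0.007 ]), 'wrist_torque': array([ 0.0006, -0.0711,  0.0315]), 'finger_force': 0.0, 'width': 0.09416188246868812}
top red_pad 0.67 [391. 268.] [ 0.5386 -0.2455  0.055 ]
top red_lip 0.49 [388.1 226.8] [ 0.6064 -0.2173  0.212 ]
top yellow_can 0.42 [479.8 307.9] [ 0.452  -0.4635  0.    ]
top bulb 0.61 [286.3 291.1] [ 0.4844 -0.0036  0.    ]
top dust_cap 0.79 [284.1 218.5] [0.6605 0.0062 0.    ]
top screwdriver 0.75 [323.8 326.7] [ 0.4021 -0.0942  0.    ]
top wrench 0.77 [482.1 307.2] [ 0.4537 -0.469   0.    ]
top wrench 0.46 [282.6 217.5] [0.6629 0.0099 0.    ]
top spray_can 0.89 [472.1 227.5] [ 0.6452 -0.4509  0.    ]
top connector 0.61 [185.6 329.4] [0.3906 0.232  0.    ]
side red_lip 0.63 [332.5 166.6] [ 0.6031 -0.2138  0.212 ]
side bulb 0.58 [336.4 307.9] [0.4823 0.0022 0.    ]
side dust_cap 0.85 [265.7 278.1] [0.6589 0.0124 0.    ]
side dust_cap 0.34 [338.4 311.1] [0.4752 0.0067 0.    ]
side screwdriver 0.79 [381.2 288.1] [ 0.41   -0.0847  0.    ]
side wrench 0.58 [426.7 146.4] [ 0.455  -0.4712  0.    ]
side spray_can 0.69 [355.1 125.9] [ 0.6431 -0.4451  0.    ]
side connector 0.64 [332.2 430.6] [0.3788 0.2387 0.    ]
```

```bash
python3 -c "
import cv2,numpy as np
cv2.imwrite('pics/both0.png',np.vstack([cv2.imread('pics/top0.png')[:, :],cv2.imread('pics/side0.png')])[:, :][::1]) if 0 else None"
```

```text
(no output)
```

View pics/top0.png

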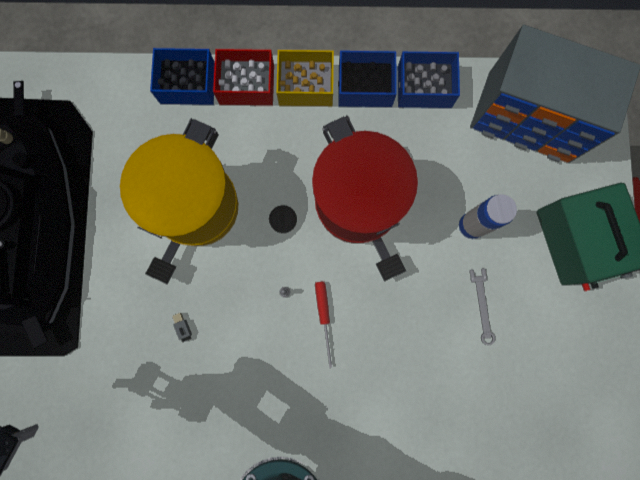

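View pics/side0.png

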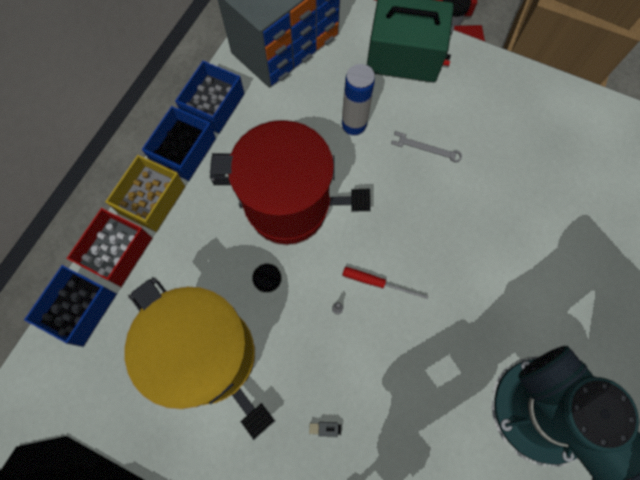

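The top view shows the red can at right with its pad at (391,267) and the yellow can at left with its pad at (161,269). The bulb (289,292), screwdriver (323,320) and connector (183,327) lie in front. The side view shows the red pad at (361,200). Next I'll triangulate the red pad and the can's heading.

Run:
```python
from h import *
np.set_printoptions(precision=4,suppress=True)
S={c:snap(c,c+'1') for c in('top','side')}
P={}
for q in('red_pad','red_lip'):
    for c,s in S.items():
        for r in masks_of(c,q)[:2]:
            m=r['mask'];ys,xs=np.nonzero(m);print(c,q,round(r['score'],2),r['extent'],m.sum(),xs.mean(),ys.mean())
        for r in place_of(c,q)[:2]: print('  place',round(r['score'],2),r['pixel'])
def tri(a,b):
    A=np.zeros((3,3));B=np.zeros(3)
    for c,p in(('top',a),('side',b)):
        o,d=ray(S[c],p);d/=np.linalg.norm(d);M=np.eye(3)-np.outer(d,d);A+=M;B+=M@o
    return np.linalg.solve(A,B)
print(tri((390.5,267),(361,200)),tri((388.1,226.8),(332.5,166.6)))
# lid disc (top at z=.23) centre from red colour in top view
for c,s in S.items():
    f=240/np.tan(np.radians(s['vertical_fov'])/2);print(c,'f',f,'cam',ray(s,(0,0))[0])
def lidfit():
    import scipy.optimize as so
    s=S['top'];h=s['pixels'].astype(int)
    m=((h[:,:,0]>90)&(h[:,:,1]<60)&(h[:,:,2]<60)).astype('u1');n,l,st,ce=cv2.connectedComponentsWithStats(m)
    i=1+np.argmax(st[1:,4]);print('red blob',st[i])
    pts=np.array([[x,y] for y,x in zip(*np.nonzero(l==i))])
    # upper-left/top outline of lid only: rim at z~.225
    W=np.array([at(s,p,.225)[:2] for p in pts]);
    hull=cv2.convexHull(W.astype('f4'))[:,0]
    hull=hull[hull[:,0]>np.median(W[:,0])]
    r=so.least_squares(lambda v:np.hypot(*(hull-v[:2]).T)-v[2],[.7,-.18,.106]);print('lid centre',r.x,'rms',np.sqrt(np.mean(r.fun**2)))
lidfit()
```

```text
top red_pad 0.71 [376.4, 253.4, 407.7, 280.8] 463 390.85097192224623 267.0172786177106
  place 0.89 [390.4, 268.5]
  place 0.5 [324.1, 325.4]
side red_pad 0.66 [350.8, 190.9, 370.9, 210.1] 462 360.54545454545456 199.9848484848485
  place 0.75 [359.8, 199.4]
top red_lip 0.36 [378.1, 231.1, 382.8, 234.5] 11 379.90909090909093 232.63636363636363
top red_lip 0.31 [118.6, 116.4, 236.6, 288.3] 11369 178.7892514733046 192.4752396868678
  place 0.7 [483.6, 305.4]
  place 0.6 [385.6, 226.3]
side red_lip 0.36 [330.6, 157.1, 337.0, 183.9] 75 333.1066666666667 170.65333333333334
  place 0.49 [331.9, 165.9]
[ 0.5407 -0.2467  0.0391] [ 0.6067 -0.2189  0.2014]
top f 487.6717625249318 cam [ 0.4375 -0.0831  1.1685]
side f 469.08506164271245 cam [0.4367 0.1872 1.0589]
red blob [ 313  131  105  102 8315]
lid centre [ 0.696  -0.1691  0.1039] rms 0.00028592849919552207
```

```bash
python3 -c "
import cv2,numpy as np
a=cv2.imread('pics/top0.png')[210:290,340:440];b=cv2.imread('pics/side0.png')[160:240,300:400]
cv2.imwrite('pics/z.png',np.hstack([cv2.resize(x,(400,320),interpolation=0) for x in(a,b)]))"
```

```text
(no output)
```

View pics/z.png

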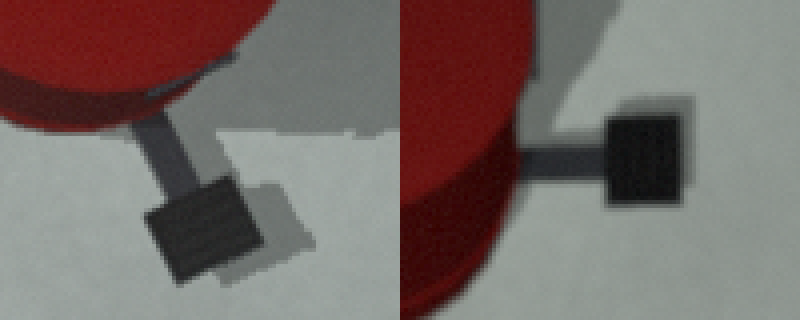

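Pad centre is about (0.540, -0.245) and the can's heading about 0.45 rad. I'll carry the shut gripper over at z of about 0.2 while turning -2.26 rad.

>>> apply_moves(
  commands=[
    [0,0,-0.11,0.015,-0.037,0,0],
    [0,0,-0.22,0.03,-0.074,0,0],
    [0,0,-0.33,0.045,-0.111,0,0],
    [0,0,-0.44,0.06,-0.148,0,0],
    [0,0,-0.56,0.077,-0.186,0,0],
  ],
)

```text
time: 2.1
tool_pos: [0.3079, 0.312, 0.2057]
ee_rot: [3.141, -0.0, 2.145]
wrist_force: [-0.1, 0.5, -0.4]
width: 0.0576
finger_force: 0.0
```

>>> apply_moves(
  commands=[
    [0,0,-0.11,0.015,-0.037,0,0],
    [0,0,-0.22,0.03,-0.074,0,0],
    [0,0,-0.33,0.045,-0.111,0,0],
    [0,0,-0.44,0.06,-0.148,0,0],
    [0,0,-0.56,0.077,-0.186,0,0],
  ],
)

```text
time: 2.6
tool_pos: [0.3849, 0.1259, 0.2058]
ee_rot: [3.14, -0.0, 1.584]
wrist_force: [1.2, 0.9, 0.1]
width: 0.0174
finger_force: 0.0
```

>>> apply_moves(
  commands=[
    [0,0,-0.11,0.015,-0.037,0,0],
    [0,0,-0.22,0.03,-0.074,0,0],
    [0,0,-0.33,0.045,-0.111,0,0],
    [0,0,-0.44,0.06,-0.148,0,0],
    [0,0,-0.56,0.077,-0.186,0,0],
  ],
)

```text
time: 3.1
tool_pos: [0.462, -0.0603, 0.2058]
ee_rot: [3.141, -0.0, 1.024]
wrist_force: [0.3, 0.5, 0.2]
width: 0.0003
finger_force: 0.0
```

>>> apply_moves(
  commands=[
    [0,0,-0.11,0.015,-0.037,0,0],
    [0,0,-0.22,0.03,-0.074,0,0],
    [0,0,-0.33,0.045,-0.111,0,0],
    [0,0,-0.44,0.06,-0.148,0,0],
    [0,0,-0.57,0.076,-0.186,0,0],
  ],
)

```text
time: 3.6
tool_pos: [0.5381, -0.2463, 0.2055]
ee_rot: [3.141, -0.0, 0.454]
wrist_force: [0.5, 0.5, -0.0]
width: 0.0006
finger_force: 0.0
```

>>> apply_moves(
  commands=[
    [0,0,0,0,0,-0.03,0],
    [0,0,0,0,0,-0.06,0],
    [0,0,0,0,0,-0.09,0],
    [0,0,0,0,0,-0.115,0],
    [0,0,0,0,0,-0.13,0],
  ],
)

```text
time: 4.1
tool_pos: [0.5365, -0.2441, 0.0728]
ee_rot: [-3.138, 0.002, 0.459]
wrist_force: [-0.1, -0.2, 1.2]
width: 0.0004
finger_force: 0.0
```

Run:
```python
from h import *
s=snap('side','s2');t=snap('top','t2');print(get_obs()['tool_pos'])
a=s['pixels'][130:250,260:410,::-1];b=t['pixels'][190:310,320:470,::-1]
cv2.imwrite('pics/z2.png',np.hstack([cv2.resize(x.copy(),(400,320)) for x in(a,b)]))
```

```text
[ 0.53609827 -0.24379125  0.07266683]
```

View pics/z2.png

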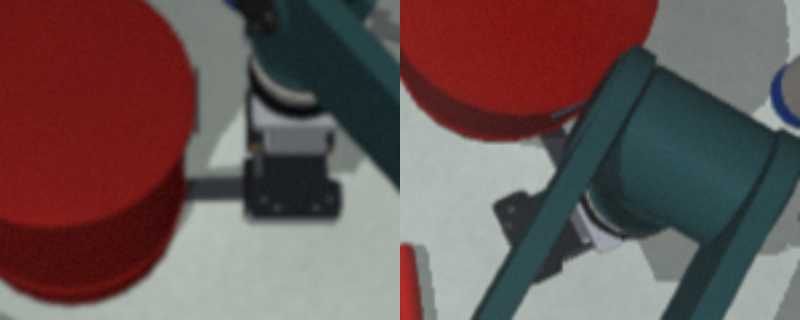

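The side crop shows the shut gripper right over the pad. The top crop shows the wrist near the lid's front edge, at about pixel (410,209). I'll check whether it clears the sweep of the opening lid.

Run:
```python
from h import *
np.set_printoptions(precision=3,suppress=True)
s=snap('top','t3')
ca,sa=np.cos(.45),np.sin(.45)
for nm,p in dict(tip=(411,207),tip2=(402,215),right=(467,242),low=(433,279),axis=(436,245)).items():
    for z in(.25,.35,.45):
        w=at(s,p,z);d=w[:2]-[.696,-.169];print(nm,z,w,'can xy',np.array([d@[ca,sa],d@[-sa,ca]]))
s=snap('side','s3')
for nm,p in dict(top=(346,130),flange=(353,160)).items():
    for z in(.25,.35,.45):
        w=at(s,p,z);d=w[:2]-[.696,-.169];print(nm,z,w,'can xy',np.array([d@[ca,sa],d@[-sa,ca]]))
cv2.imwrite('pics/z3.png',cv2.resize(s['pixels'][0:240,200:520,::-1].copy(),(800,600)))
```

```text
tip 0.25 [ 0.639 -0.256  0.25 ] can xy [-0.089 -0.054]
tip 0.35 [ 0.617 -0.237  0.35 ] can xy [-0.101 -0.027]
tip 0.45 [ 0.595 -0.218  0.45 ] can xy [-0.112 -0.001]
tip2 0.25 [ 0.623 -0.239  0.25 ] can xy [-0.096 -0.031]
tip2 0.35 [ 0.603 -0.222  0.35 ] can xy [-0.107 -0.007]
tip2 0.45 [ 0.583 -0.205  0.45 ] can xy [-0.118  0.017]
right 0.25 [ 0.573 -0.362  0.25 ] can xy [-0.195 -0.12 ]
right 0.35 [ 0.558 -0.331  0.35 ] can xy [-0.195 -0.086]
right 0.45 [ 0.543 -0.301  0.45 ] can xy [-0.195 -0.052]
low 0.25 [ 0.501 -0.296  0.25 ] can xy [-0.23 -0.03]
low 0.35 [ 0.494 -0.273  0.35 ] can xy [-0.227 -0.006]
low 0.45 [ 0.487 -0.25   0.45 ] can xy [-0.223  0.018]
axis 0.25 [ 0.566 -0.303  0.25 ] can xy [-0.175 -0.064]
axis 0.35 [ 0.552 -0.279  0.35 ] can xy [-0.177 -0.036]
axis 0.45 [ 0.538 -0.255  0.45 ] can xy [-0.18  -0.009]
top 0.25 [ 0.607 -0.28   0.25 ] can xy [-0.129 -0.061]
top 0.35 [ 0.586 -0.222  0.35 ] can xy [-0.122  0.   ]
top 0.45 [ 0.565 -0.164  0.45 ] can xy [-0.116  0.062]
flange 0.25 [ 0.566 -0.226  0.25 ] can xy [-0.141  0.005]
flange 0.35 [ 0.55  -0.175  0.35 ] can xy [-0.134  0.058]
flange 0.45 [ 0.534 -0.124  0.45 ] can xy [-0.126  0.111]
```

View pics/z3.png

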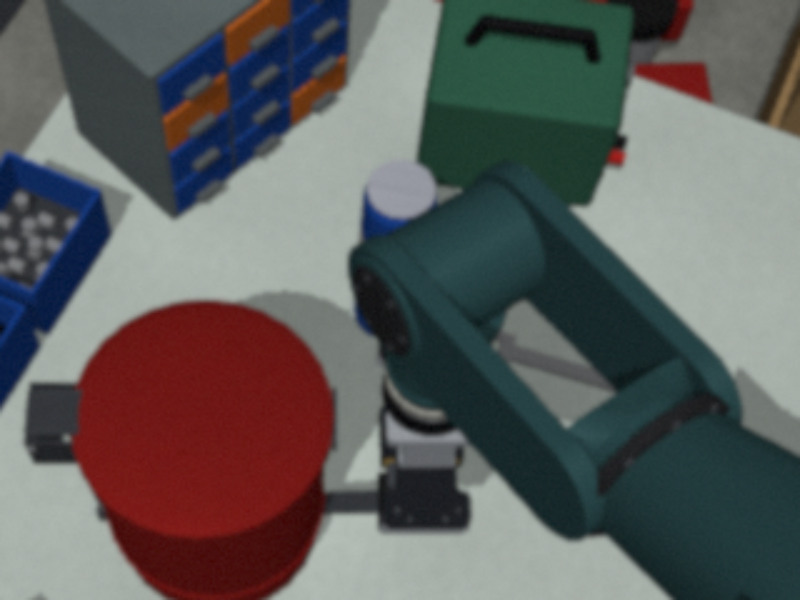

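The wrist sits about 0.38 m above the TCP, with its front near x = -0.11 m in can axes. By the time the lip reaches that height it has swung back to about -0.05 m, so there is clearance. Now pressing gently.

>>> apply_moves(
  commands=[
    [0,0,0,0.002,0,-0.006,0],
    [0,0,0,0.002,0,-0.011,0],
    [0,0,0,0.002,0,-0.016,0],
    [0,0,0,0.002,0,-0.02,0],
    [0,0,0,0.002,0,-0.024,0],
  ],
)

```text
time: 4.8
tool_pos: [0.5396, -0.2449, 0.0529]
ee_rot: [3.141, 0.0, 0.459]
wrist_force: [-4.0, 0.8, 8.7]
width: 0.0002
finger_force: 4.4
```

>>> apply_moves(
  commands=[
    [0,0,0,0,0,-0.003,0],
    [0,0,0,0,0,-0.006,0],
    [0,0,0,0,0,-0.009,0],
    [0,0,0,0,0,-0.012,0],
    [0,0,0,0,0,-0.015,0],
  ],
)

```text
time: 5.3
tool_pos: [0.5384, -0.2454, 0.038]
ee_rot: [3.141, 0.003, 0.459]
wrist_force: [-5.6, 0.2, 7.6]
width: 0.0005
finger_force: 3.9
```

>>> apply_moves(
  commands=[
    [0,0,0,-0.001,0,-0.003,0],
    [0,0,0,-0.001,0,-0.006,0],
    [0,0,0,-0.001,0,-0.009,0],
    [0,0,0,-0.001,0,-0.012,0],
    [0,0,0,-0.001,0,-0.015,0],
  ],
)

```text
time: 5.8
tool_pos: [0.5384, -0.2454, 0.0228]
ee_rot: [3.14, 0.001, 0.459]
wrist_force: [-3.3, -0.2, 5.6]
width: 0.0005
finger_force: 2.8
```

>>> apply_moves(
  commands=[
    [0,0,0,0,0,-0.002,0],
    [0,0,0,0,0,-0.004,0],
    [0,0,0,0,0,-0.005,0],
    [0,0,0,0,0,-0.006,0],
    [0,0,0,0,0,-0.007,0],
  ],
)

```text
time: 6.3
tool_pos: [0.5388, -0.2452, 0.0155]
ee_rot: [3.14, 0.0, 0.459]
wrist_force: [-4.3, -0.3, 11.0]
width: 0.0006
finger_force: 5.5
```

Run:
```python
from h import *
s=snap('side','s4');t=snap('top','t4');o=get_obs();print(o['tool_pos'],o['wrist_force'])
cv2.imwrite('pics/z4.png',np.hstack([cv2.resize(x['pixels'][:,:,::-1].copy(),(400,300)) for x in(s,t)]))
for c in('side','top'):
  for r in place_of(c,'red_lip')[:2]: print(c,r)
```

```text
[ 0.53879136 -0.24518747  0.01562776] [-3.32149167 -0.58276789  7.38373703]
side {'pixel': [260.8, 105.1], 'score': 0.49}
top {'pixel': [368.9, 133.6], 'score': 0.78}
```

View pics/z4.png

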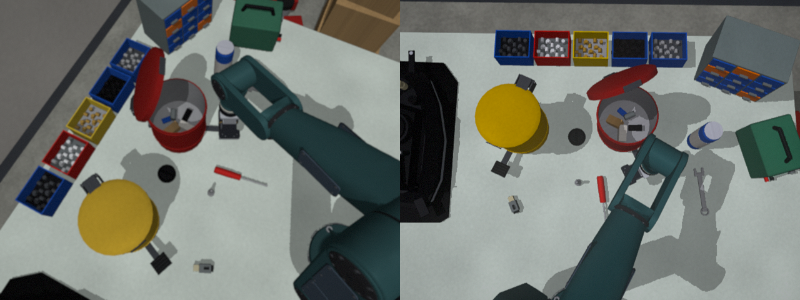

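The lid stands wide open in both views, with the contents visible (side (180,115), top (628,125)), and the force rises as at the stop. I'll press 1.5 mm more and hold for over 3 s.

>>> apply_moves(
  commands=[
    [0,0,0,0,0,-0.001,0],
    [0,0,0,0,0,-0.0015,0],
    [0,0,0,0,0,-0.0015,0],
    [0,0,0,0,0,-0.0015,0],
    [0,0,0,0,0,-0.0015,0],
  ],
)

```text
time: 7.0
tool_pos: [0.5389, -0.2452, 0.0154]
ee_rot: [3.14, 0.0, 0.459]
wrist_force: [-5.5, -0.5, 12.2]
width: 0.0004
finger_force: 6.6
```

>>> apply_moves(
  commands=[
    [0,0,0,0,0,0,0],
    [0,0,0,0,0,0,0],
    [0,0,0,0,0,0,0],
    [0,0,0,0,0,0,0],
    [0,0,0,0,0,0,0],
  ],
)

```text
time: 7.5
tool_pos: [0.5389, -0.2452, 0.0154]
ee_rot: [3.14, -0.0, 0.459]
wrist_force: [-4.6, -0.0, 11.3]
width: 0.0004
finger_force: 6.6
```

>>> apply_moves(
  commands=[
    [0,0,0,0,0,0,0],
    [0,0,0,0,0,0,0],
    [0,0,0,0,0,0,0],
    [0,0,0,0,0,0,0],
    [0,0,0,0,0,0,0],
  ],
)

```text
time: 8.0
tool_pos: [0.5389, -0.2452, 0.0154]
ee_rot: [3.14, -0.0, 0.459]
wrist_force: [-4.9, 0.6, 12.9]
width: 0.0006
finger_force: 6.6
```

>>> apply_moves(
  commands=[
    [0,0,0,0,0,0,0],
    [0,0,0,0,0,0,0],
    [0,0,0,0,0,0,0],
    [0,0,0,0,0,0,0],
    [0,0,0,0,0,0,0],
  ],
)

```text
time: 8.5
tool_pos: [0.5388, -0.2452, 0.0154]
ee_rot: [3.14, -0.0, 0.459]
wrist_force: [-6.3, 0.3, 12.8]
width: 0.0005
finger_force: 6.6
```

>>> apply_moves(
  commands=[
    [0,0,0,0,0,0,0],
    [0,0,0,0,0,0,0],
    [0,0,0,0,0,0,0],
    [0,0,0,0,0,0,0],
    [0,0,0,0,0,0,0],
  ],
)

```text
time: 9.0
tool_pos: [0.5388, -0.2452, 0.0154]
ee_rot: [3.14, -0.0, 0.459]
wrist_force: [-6.1, 0.1, 12.6]
width: 0.0004
finger_force: 6.6
```

>>> apply_moves(
  commands=[
    [0,0,0,0,0,0,0],
    [0,0,0,0,0,0,0],
    [0,0,0,0,0,0,0],
    [0,0,0,0,0,0,0],
    [0,0,0,0,0,0,0],
  ],
)

```text
time: 9.5
tool_pos: [0.5388, -0.2452, 0.0154]
ee_rot: [3.14, 0.0, 0.459]
wrist_force: [-4.8, -0.6, 12.9]
width: 0.0005
finger_force: 6.6
```

>>> apply_moves(
  commands=[
    [0,0,0,0,0,0,0],
    [0,0,0,0,0,0,0],
    [0,0,0,0,0,0,0],
    [0,0,0,0,0,0,0],
    [0,0,0,0,0,0,0],
  ],
)

```text
time: 10.0
tool_pos: [0.5389, -0.2452, 0.0155]
ee_rot: [3.14, -0.0, 0.459]
wrist_force: [-5.6, -0.2, 12.8]
width: 0.0007
finger_force: 6.6
```

Run:
```python
from h import *
S={c:snap(c,c+'5') for c in('side','top')}
A=np.zeros((3,3));B=np.zeros(3)
for c in S:
    p=place_of(c,'red_lip')[0];print(c,p)
    o,d=ray(S[c],p['pixel']);d/=np.linalg.norm(d);M=np.eye(3)-np.outer(d,d);A+=M;B+=M@o
print(np.linalg.solve(A,B),get_obs()['time'])
```

```text
side {'pixel': [259.2, 106.1], 'score': 0.65}
top {'pixel': [371.9, 134.2], 'score': 0.88}
[ 0.71905732 -0.16390399  0.41309353] 10.2
```

The lip is at about 0.413 m, fully open, and has been held for over 3 s. Letting it up slowly at 25 mm/s.

>>> apply_moves(
  commands=[
    [0,0,0,0,0,0.002,0],
    [0,0,0,0,0,0.004,0],
    [0,0,0,0,0,0.006,0],
    [0,0,0,0,0,0.008,0],
    [0,0,0,0,0,0.01,0],
  ],
)

```text
time: 10.7
tool_pos: [0.5385, -0.2451, 0.0231]
ee_rot: [3.141, 0.001, 0.459]
wrist_force: [-3.0, -2.4, 3.2]
width: 0.0005
finger_force: 2.1
```

>>> apply_moves(
  commands=[
    [0,0,0,0,0,0.002,0],
    [0,0,0,0,0,0.004,0],
    [0,0,0,0,0,0.006,0],
    [0,0,0,0,0,0.008,0],
    [0,0,0,0,0,0.01,0],
  ],
)

```text
time: 11.2
tool_pos: [0.5386, -0.245, 0.0336]
ee_rot: [3.141, 0.0, 0.459]
wrist_force: [-4.2, -2.4, 5.1]
width: 0.0006
finger_force: 3.1
```

>>> apply_moves(
  commands=[
    [0,0,0,0,0,0.002,0],
    [0,0,0,0,0,0.004,0],
    [0,0,0,0,0,0.006,0],
    [0,0,0,0,0,0.008,0],
    [0,0,0,0,0,0.01,0],
  ],
)

```text
time: 11.7
tool_pos: [0.539, -0.2449, 0.0441]
ee_rot: [3.141, -0.001, 0.459]
wrist_force: [-2.7, -3.2, 7.0]
width: 0.0008
finger_force: 3.4
```

>>> apply_moves(
  commands=[
    [0,0,0,0,0,0.002,0],
    [0,0,0,0,0,0.004,0],
    [0,0,0,0,0,0.006,0],
    [0,0,0,0,0,0.008,0],
    [0,0,0,0,0,0.01,0],
  ],
)

```text
time: 12.2
tool_pos: [0.54, -0.2444, 0.0545]
ee_rot: [3.14, -0.003, 0.459]
wrist_force: [-0.9, -0.7, 8.5]
width: 0.0004
finger_force: 3.5
```

>>> apply_moves(
  commands=[
    [0,0,0,0,0,0.001,0],
    [0,0,0,0,0,0.002,0],
    [0,0,0,0,0,0.003,0],
    [0,0,0,0,0,0.005,0],
    [0,0,0,0,0,0.007,0],
  ],
)

```text
time: 12.7
tool_pos: [0.5382, -0.2438, 0.0589]
ee_rot: [-3.139, 0.001, 0.459]
wrist_force: [0.7, 0.4, 0.2]
width: 0.0004
finger_force: 0.0
```

Released softly. Now lift clear and retreat towards the robot, then check.

>>> apply_moves(
  commands=[
    [0,0,0,0,0,0.02,0],
    [0,0,0,0,0,0.05,0],
    [0,0,0,0,0,0.08,0],
    [0,0,0,-0.01,0,0.11,0],
    [0,0,0,-0.03,0,0.14,0],
  ],
)

```text
time: 13.2
tool_pos: [0.5087, -0.244, 0.2001]
ee_rot: [-3.14, 0.0, 0.46]
wrist_force: [0.2, 0.1, -0.3]
width: 0.0005
finger_force: 0.0
```

>>> apply_moves(
  commands=[
    [0,0,0,-0.03,0.01,0.02,0],
    [0,0,0,-0.06,0.02,0.04,0],
    [0,0,0,-0.09,0.03,0.05,0],
    [0,0,0,-0.12,0.04,0.05,0],
    [0,0,0,-0.13,0.04,0.05,0],
  ],
)

```text
time: 13.7
tool_pos: [0.3771, -0.2036, 0.2507]
ee_rot: [3.141, -0.001, 0.459]
wrist_force: [0.2, -0.5, -0.3]
width: 0.0004
finger_force: 0.0
```

>>> apply_moves(
  commands=[
    [0,0,0,0,0,0,0],
    [0,0,0,0,0,0,0],
    [0,0,0,0,0,0,0],
    [0,0,0,0,0,0,0],
    [0,0,0,0,0,0,0],
  ],
)

```text
time: 14.2
tool_pos: [0.3792, -0.2048, 0.2495]
ee_rot: [-3.141, 0.0, 0.459]
wrist_force: [-0.3, 0.0, 0.3]
width: 0.0002
finger_force: 0.0
```

Run:
```python
from h import *
s=snap('side','s6');t=snap('top','t6')
cv2.imwrite('pics/z6.png',np.hstack([cv2.resize(x['pixels'][:,:,::-1].copy(),(400,300)) for x in(s,t)]))
for c,x in(('side',s),('top',t)):
  for q,z in(('red_pad',.055),('red_lip',.212)):
    for r in place_of(c,q)[:1]: print(c,q,r,at(x,r['pixel'],z))
```

```text
side red_pad {'pixel': [358.1, 197.8], 'score': 0.88} [ 0.54575145 -0.2419824   0.055     ]
side red_lip {'pixel': [333.2, 168.3], 'score': 0.57} [ 0.60020172 -0.21103232  0.212     ]
top red_pad {'pixel': [391.9, 266.0], 'score': 0.59} [ 0.54319138 -0.24761241  0.055     ]
top red_lip {'pixel': [387.4, 226.8], 'score': 0.54} [ 0.60637904 -0.21592431  0.212     ]
```

View pics/z6.png

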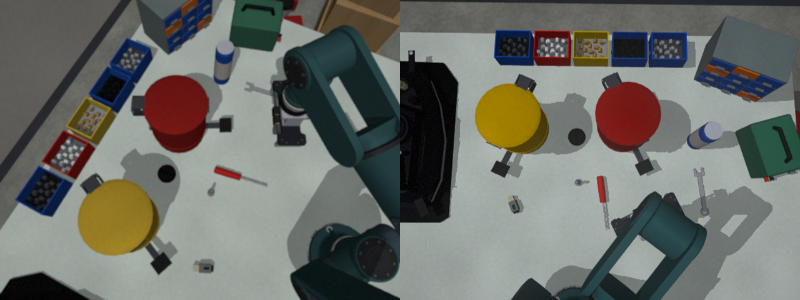

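Both views show the red lid closed, with its pad (side (225,124), top (643,167)) and everything else where it was, and the arm clear. Handing in.

```bash
python3 -c "
from bench import *
print(close_job())"
```

```text
the job is handed in; nothing more can be done
None
```

I pressed the red can's pedal fully down, held the lid open for over 3 s, let it down slowly until it closed, and moved the hand clear; the job is handed in, but no verdict came back.

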